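Keyed shaft gauge into a pulley hub

TASK

Take the keyed shaft gauge out of its stand and check the pulley in the fixture: enter the shaft in the bore, turn the gauge until its key slips into the keyway, then push on against the spring until the collar is fully home, flush on the hub face. Finish while still holding the gauge and pushing it down, because the spring lifts the gauge as soon as the push stops; leave the basket, caliper and bushing where they are.

Things in the scene. Friction and masses are not known exactly. Their poses are not given: they have to be found in the camera images.
- gauge: keyed shaft gauge, 0.24-0.37 kg, upright in the stand at the start. Origin: centre of the underside of its steel collar (44 mm diameter, 10 mm thick), z up along the handle. Shaft below: 20 mm diameter, 45 mm long, the last 5 mm tapered to 13 mm. The key is on the +x side; red stripes on the collar and on the handle's top point the same way
- gauge_handle (a point): middle of the gauge's black square handle, 37.5 mm above the collar's underside: 22 x 22 mm with flats along the gauge's x and y, reaching from 10 to 65 mm above the collar's underside
- gauge_key (a point): lower outer end of the brass key on the gauge's +x side, 13.5 mm from the axis, 31 mm below the collar's underside. The key is 6 mm wide and ends upwards 3 mm below the collar; below it the shaft is a plain pilot 14 mm long, which enters the bore at any angle
- stand: fixed grey block 90 x 90 x 55 mm with a 30 mm hole upwards through its centre, in which the shaft hangs, the collar resting on the block's top. Origin: centre of its underside
- fixture: fixed inspection fixture: dark square base plate 120 x 120 x 12 mm carrying an aluminium belt pulley on three posts. Origin: centre of the base's underside; at zero yaw its x axis points away from the robot, z up. A white scale plate with a green band, 52 mm high, stands at the base's +x edge
- pulley_top (a point): centre of the pulley's flange top, 76 mm above the table; pulley 82 mm diameter, hub 50 mm. Axes are the fixture's: the pulley's own turn is NOT reported and differs each time. The keyway lies within 0.6 rad to either side of the fixture's +x, seen from the bore centre; a red stripe on the flange marks it. A stiff brake (0.8 N m) keeps the pulley from turning
- bore (a point): centre of the bore's mouth on the hub face, 86 mm above the table (fixture's axes). Bore 22 mm diameter, 36 mm deep, open below; keyway 8.5 mm wide, to 15.5 mm from the axis, full length (the key enters within about 5 deg of it). Collar flush on this face = fully home; while the key rests on the face beside the keyway the collar is 31 mm above it
- plunger (a joint): brass spring plunger, 18 mm diameter, at the bottom of the bore, top 33 mm below the hub face when free. Value: m pressed down (0 free, 0.012 with gauge fully home, stop 0.016). Spring 700 N/m: 5.6 N free, 14 N with gauge home. Its red pointer moves down the scale plate, to the green band when home
- basket: bystander: loose blue parts basket, 100 x 150 x 60 mm, origin at the centre of its underside; leave alone
- caliper: bystander: loose digital caliper lying flat, about 190 mm long along its y, 14 mm high, origin under the middle of its beam; leave alone
- bushing: bystander: loose brass bushing, 32 mm outer diameter, 22 mm high, origin at the centre of its underside; leave alone
There are look-alikes about, which are no part of the job. There is more than one size of the gauge; the job needs the middle-sized.

How it is judged:
By the outcome, as a careful person would: the job done as asked, in the order asked, and still so for the second after the job is handed in, while the arm keeps its last pose, push and grip.
It also fails if it takes over 61 s, if anything falls off the work surface, if the arm or the gripper's body presses on something with over 40 N, if the wrist force passes 120 N, or if a joint passes its speed limit or range.

ROBOT

A 6-joint arm with a two-finger parallel gripper is mounted at the origin on the work surface. World frame = base frame: x ahead of the robot, y to its left, z up, the work surface at z = 0. Lengths are in mm, angles in rad, forces in N, time in s.
With the tool pointing down it reaches from about 350 to 875 mm from the base axis. Payload 15.5 kg.
Tool frame: the origin (TCP) lies between the finger pads; the fingertips stand 25 mm ahead of it and the grasp point (between the pads) lies 6 mm ahead of it; y points along the fingers, x is the direction in which the jaws open and shut, and the axes are right-handed (so a half turn about y gives the same grasp; the last joint's range is limited). The gripper opens to 85 mm and grips with 20 to 120 N. Pads are 22 mm wide; open, the fingers measure 114 mm over their backs; the gripper's body (76 mm by 85 mm) begins 54 mm behind the grasp point. The pads swing forward as they close: fully open they stand 13 mm farther back than shut.
Start: joints at [1.036, 0.494, 1.345, -0, 1.302, -0.096], TCP at [265.529, 565.792, 256.277] pointing down, gripper open.
Joint ranges: [-2.91, 2.91], [-0.82, 2.16], [0.22, 2.67], [-1.22, 4.37], [0.12, 2.79], [-3.08, 3.08]. Speed limits (rad/s): [1.89, 1.89, 2.57, 3.01, 3.01, 3.01].

INTERFACE

Orientations are given as a 3x3 rotation matrix whose columns are the frame's x, y, z axes.
In Python, from cell import get_state, vision, bot gives the robot as it stands. The module is installed in compiled form; this text tells all that it offers.
- The arm moves only by the tool send_rows, never from a script. Its arguments are lists of equal length, an entry for each row: "travel": the shift along the tool's x, y, z in units of 30 mm (1.0 is 30 mm), a list of three; "twist": the turn, a rotation vector about the tool's x, y, z in degrees, a list of three; "grip": the finger opening in mm, from 0 to 85.4. In form: {"travel": [[tx, ty, tz], ...], "twist": [[rx, ry, rz], ...], "grip": [grip, ...]}. A call has 1 to 10 rows; each row shifts and turns the commanded pose from where the row before left it, along the tool's axes as they then stand; what a row does not reach is not made up. A row lasts 1/8 s, in which the tool goes at most 62.5 mm and 10.7 degrees, less where a joint would pass 70% of its speed; a pose out of reach is approached as far as the arm can. A call is refused whole if a number of a shift passes 1 or a number of a turn 10.7, either way. A call with a gripper value outside its range is refused whole. The fingers move at their own pace and stop on an object; the grip force is fixed at half the most. Time passes only in rows, so rows that do not move let the fingers close. It gives the time, the measured TCP pose, the force and the opening at its end, in the units of the state.
- get_state(): the state, without advancing time (a new reading comes with each control period).
- vision.camera(name): name is "scene" or "side" or "wrist"; returns (picture, depth): 480x640x3 uint8, red, green, blue; 480x640 float32, mm along the optical axis (not along the pixel's ray), 0 where there is no reading.
- vision.get_calibration(name): a dict with "vertical_fov" (degrees; the focal length in pixels is half the picture's height over the tangent of half this angle, whatever the lens; pixels are square), "cx", "cy" (the principal point, pixels), "origin" and "orientation" of the camera in the world; the wrist camera has in their place "tool_from_camera" (4x4, takes a point from camera to tool coordinates, whose origin is the TCP and whose axes are the tool frame's). Camera axes: x right, y up, looking along -z (the intrinsics and any distortion apply to the point x, -y, -z); pixel columns grow to the right and rows downward; lengths in mm; the calibration is good to about 2 mm. A picture is of the moment at which its call begins: read the wrist's pose just before it. get_calibration takes no time and is no camera call.
- bot.finish_job(): hands the job in, once; it reports no verdict.
The state is a dict: "time_s": time; "qpos": joint angles; "dq": joint speeds; "effort": joint torques, N m; "tool_pos": TCP position; "tcp_rot": TCP orientation; "ft_force": force on the tool from outside, world axes, zero at the start; "moment": the same for the moment, N m; "grip_width": opening from 0.0 (shut) to 1.0 (fully open).
Only numpy, scipy, OpenCV 4.12 (cv2) and the standard library are available. Lean on these libraries where they do the work, as an engineer would, in place of code of your own. Each camera call takes 0.05 s, during which the arm holds its last target.

## Working session

There is one attempt and no reset: what is moved stays moved. The work goes in short steps, Python scripts to look and compute and a tool call to move; the robot and the scene stay as the last step left them, time stands still between calls to the robot, and variables do not carry over. Pictures are saved under pics/ and viewed, and the job is handed in when it is done.

Besides the shell and the picture viewer there is one more tool, called after "Request:" as name(argument=value, ...) on one line, values as JSON. send_rows: Moves the arm, as the interface text tells. Its arguments: {"type":"object","properties":{"travel":{"type":"array","items":{"type":"array","items":{"type":"number"}}},"twist":{"type":"array","items":{"type":"array","items":{"type":"number"}}},"grip":{"type":"array","items":{"type":"number"}}},"required":["travel","twist","grip"]}

```bash
mkdir -p pics
cat > h.py <<'E'
from cell import get_state, vision, bot
import numpy as np, cv2
np.set_printoptions(precision=4,suppress=True)
def shot(n,f):
    s=get_state(); p,d=vision.camera(n); cv2.imwrite(f'pics/{f}.png',p[:,:,::-1]); np.savez(f'pics/{f}.npz',d=d,pos=s['tool_pos'],R=s['tcp_rot'],p=p); return s,p,d
def load(f):
    z=np.load(f'pics/{f}.npz'); return z['p'],z['d'],z['pos'],z['R']
def cam(n,pos,R):
    c=vision.get_calibration(n); F=240/np.tan(np.radians(c['vertical_fov'])/2)
    if n=='wrist':
        T=np.array(c['tool_from_camera']); O=np.array(R)@T[:3,3]+pos; Q=np.array(R)@T[:3,:3]
    else: O=np.array(c['origin']);Q=np.array(c['orientation'])
    return F,c['cx'],c['cy'],O,Q,c
def pts(n,f,uv,z=None):
    p,d,pos,R=load(f);F,cx,cy,O,Q,c=cam(n,pos,R);out=[]
    for u,v in uv:
        r=np.array([(u-cx)/F,-(v-cy)/F,-1.])
        w=Q@r
        if z is None: t=d[int(round(v)),int(round(u))]
        else: t=(z-O[2])/w[2]
        out.append(O+w*t)
    return np.array(out)
def crop(f,x0,y0,x1,y1,s,o):
    p=cv2.imread(f'pics/{f}.png')[y0:y1,x0:x1]; cv2.imwrite(f'pics/{o}.png',cv2.resize(p,None,fx=s,fy=s,interpolation=cv2.INTER_CUBIC))
E
python3 - <<'E'
from h import *
for n in('scene','side','wrist'):
    s,p,d=shot(n,n+'0'); print(vision.get_calibration(n))
print(s)
E
```

```text
{'vertical_fov': 54.04146935512748, 'cx': 323.03922191610576, 'cy': 233.58709118619183, 'origin': array([1141.4837,  194.2848,  833.2699]), 'orientation': array([[-0.3131, -0.7737,  0.5508],
       [ 0.9497, -0.2551,  0.1814],
       [ 0.0002,  0.5799,  0.8147]])}
{'vertical_fov': 55.92799685449955, 'cx': 324.7734966171141, 'cy': 240.6420313827984, 'origin': array([228.9174, 455.66  , 447.8183]), 'orientation': array([[-0.76  ,  0.3307, -0.5594],
       [-0.6498, -0.3992,  0.6468],
       [-0.0094,  0.8551,  0.5183]])}
{'vertical_fov': 58.61190983237215, 'cx': 318.7769030842231, 'cy': 232.29391065523237, 'tool_from_camera': array([[   1.    ,   -0.0004,    0.0009,    0.298 ],
       [   0.001 ,    0.3262,   -0.9453, -116.8212],
       [   0.0001,    0.9453,    0.3262,   84.3435],
       [   0.    ,    0.    ,    0.    ,    1.    ]])}
{'time_s': 0.1, 'qpos': array([ 1.0365,  0.4941,  1.3461,  0.    ,  1.3025, -0.0955]), 'dq': array([-0.0022, -0.0036, -0.0013, -0.0004, -0.0009,  0.0003]), 'effort': array([  0.0007, -88.3594, -38.4556,  -0.0003,   0.0053,  -0.0001]), 'tool_pos': array([265.3746, 565.5493, 255.7785]), 'tcp_rot': array([[ 0.4249, -0.0005, -0.9053],
       [ 0.9053, -0.0009,  0.4249],
       [-0.001 , -1.    ,  0.0001]]), 'ft_force': array([ 0.4886, -0.1201, -0.0161]), 'moment': array([ 0.0091, -0.0288,  0.0701]), 'grip_width': 0.9998909713199142}
```

View pics/scene0.png

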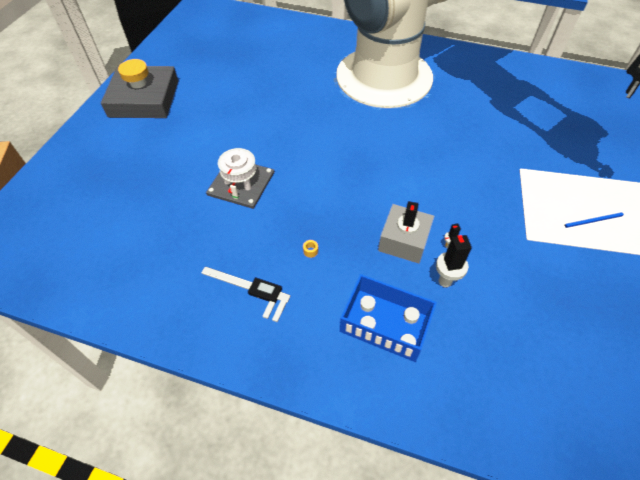

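View pics/side0.png

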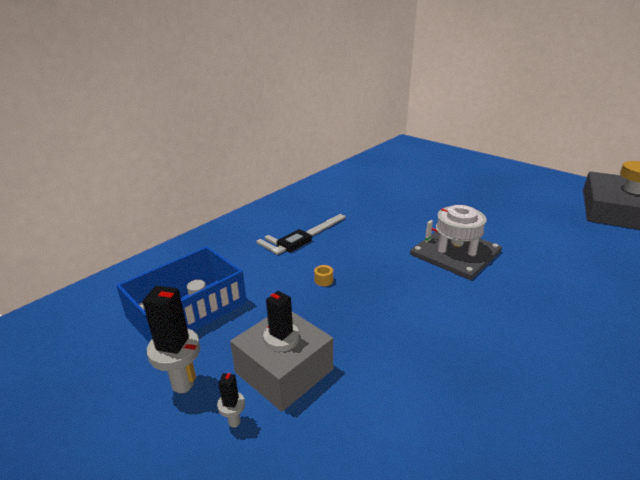

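View pics/wrist0.png

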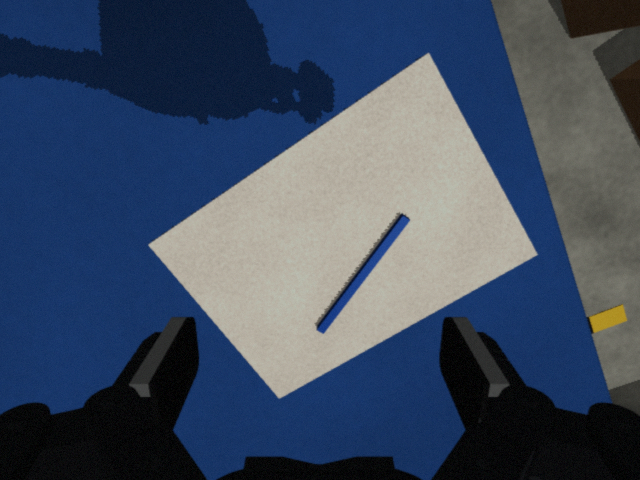

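Run:
```python
from h import *
crop('scene0',370,185,480,295,5,'c1'); crop('scene0',195,135,285,215,8,'c2'); crop('side0',200,270,350,440,4,'c3'); crop('side0',400,190,510,280,7,'c4')
```

```text
(no output)
```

View pics/c1.png

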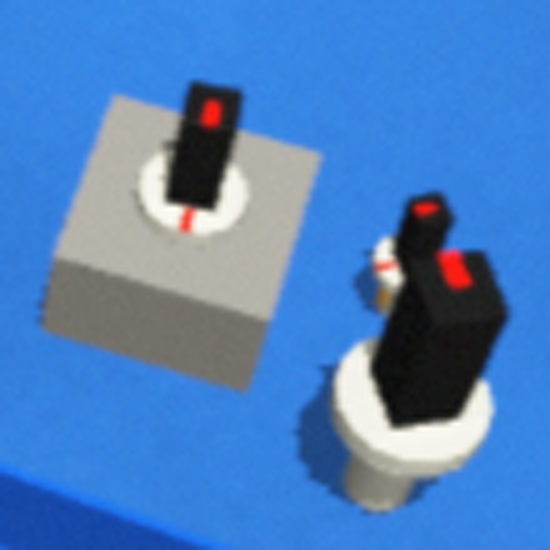

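View pics/c2.png

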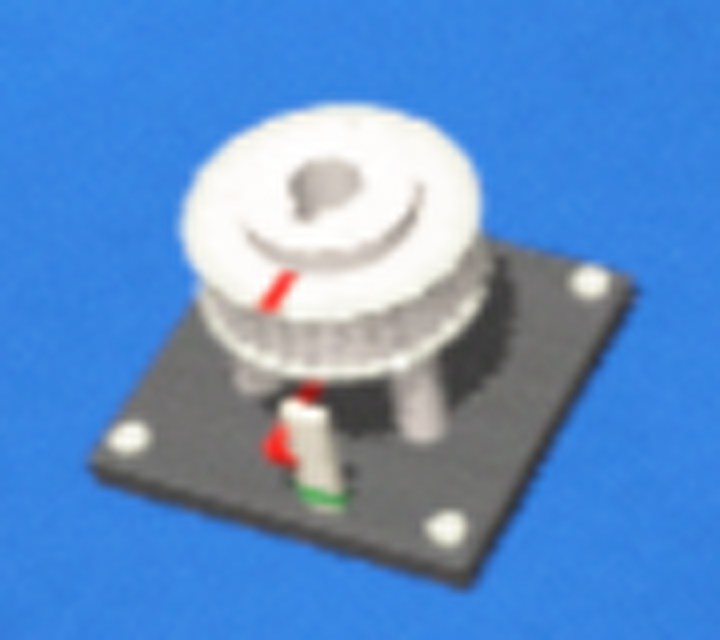

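View pics/c3.png

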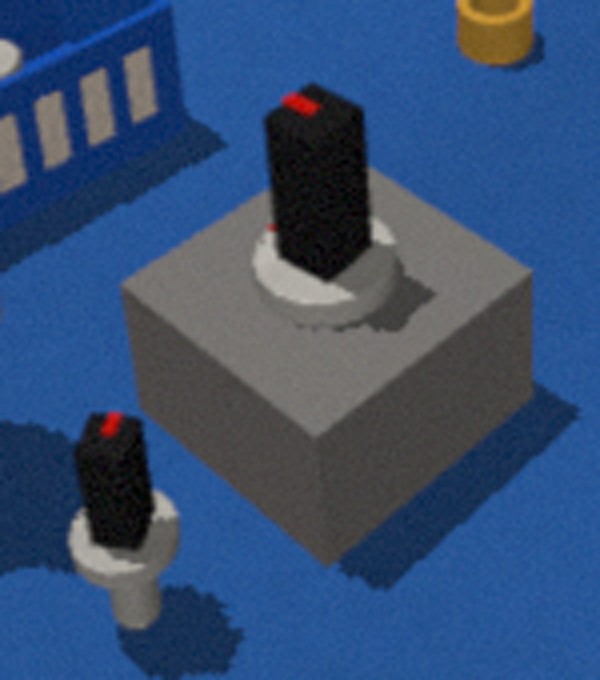

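View pics/c4.png

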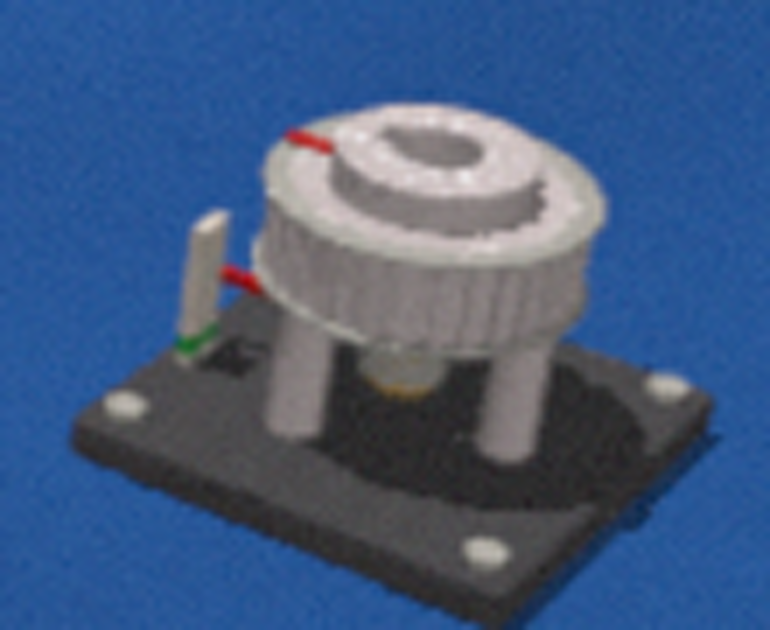

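Run:
```python
from h import *
def go(n,f,P,o,s,z,l):
    q=pts(n,f,np.array(P)/s+np.array(o),z); print(n,l,q[:,:2].tolist(), 'mean',q.mean(0))
S=('scene','scene0');D=('side','side0')
go(*S,[(113,95),(320,155),(268,320),(55,258)],(370,185),5,55,'stand')
go(*S,[(194,83),(242,90),(232,128),(184,121)],(370,185),5,120,'handletop')
go(*S,[(211,100),(208,124)],(370,185),5,120,'top stripe')
go(*D,[(312,84),(364,105),(322,128),(266,113)],(200,270),4,120,'handletop')
go(*D,[(122,285),(532,270),(318,437)],(200,270),4,55,'stand3')
go(*S,[(187,211),(186,231)],(370,185),5,65,'collarstripe')
# pulley
go(*S,[(325,185),(287,280),(268,308)],(195,135),8,86,'bore(86)')
go(*S,[(290,273),(268,308)],(195,135),8,76,'stripe')
go(*S,[(183,225),(482,225),(345,103),(328,318)],(195,135),8,76,'flange extremes')
go(*S,[(92,465),(470,575),(635,285)],(195,135),8,12,'base')
go(*S,[(127,437),(447,527),(590,282)],(195,135),8,13,'screws')
go(*D,[(432,147)],(400,190),7,86,'bore')
go(*D,[(125,405),(486,550),(667,386)],(400,190),7,13,'screws')
go(*D,[(290,137),(332,148)],(400,190),7,76,'stripe')
```

```text
scene stand [[495.692572356793, 137.21091939934934], [500.0550277181991, 226.6610801552439], [588.4565587680333, 222.19024549848456], [585.7048850365757, 134.55829072376014]] mean [542.4773 180.1551  55.    ]
scene handletop [[533.8196852394689, 170.66092471574493], [531.4162944548307, 189.19603300676175], [551.2238472091127, 189.3330297498909], [553.6420075592615, 171.01948377391236]] mean [542.5255 180.0524 120.    ]
scene top stripe [[540.1306562831388, 178.75403618351442], [552.1898553145046, 180.13483774925714]] mean [546.1603 179.4444 120.    ]
side handletop [[550.6635112235248, 169.29067171012304], [531.8668442581427, 166.58535828318276], [533.7280052771284, 181.8882419373615], [551.0847613954138, 187.46264927449755]] mean [541.8358 176.3067 120.    ]
side stand3 [[587.0937543873313, 220.8102182680034], [494.6902892386512, 134.81201108977933], [498.0772937478417, 224.18848688960244]] mean [526.6204 193.2702  55.    ]
scene collarstripe [[553.5217354814434, 180.36067265681558], [563.4423985685862, 182.11580523891038]] mean [558.4821 181.2382  65.    ]
scene bore(86) [[502.9304
[... 557 characters left out ...]
77430065213], [565.1443368989774, -158.39388954990284], [448.52340265124167, -155.2918863931065]] mean [ 525.1786 -196.7589   12.    ]
scene screws [[549.9448368089675, -271.2095058236448], [551.928210841478, -170.9185410795161], [452.4152257843051, -167.9510725389856]] mean [ 518.0961 -203.3597   13.    ]
side bore [[501.9080043360962, -221.075976843592]] mean [ 501.908 -221.076   86.   ]
side screws [[552.7951838624335, -174.94084839951176], [452.94333516528866, -173.01593795995643], [449.84797966027395, -272.3488950648399]] mean [ 485.1955 -206.7686   13.    ]
side stripe [[539.64286436373, -222.02737813744818], [528.5887794074706, -223.3001453111401]] mean [ 534.1158 -222.6638   76.    ]
```

The middle gauge is the one in the stand: scene (411,215), collar about 44 mm. The look-alikes are a larger one standing free at scene (452,262) and a small one at (453,237). The enlarged crops show the large collar at about 65 mm and the small one at about 26 mm, so the stand gauge fits.

Request:
send_rows(travel=[[-0.55,0,-0.98],[-0.55,0,-0.98],[-0.55,0,-0.98],[-0.55,0,-0.98],[-0.55,0,-0.98],[-0.55,0,-0.98],[-0.55,0,-0.98],[-0.55,0,-0.98],[-0.55,0,-0.98],[-0.55,0,-0.98]], twist=[[0,0,0],[0,0,0],[0,0,0],[0,0,0],[0,0,0],[0,0,0],[0,0,0],[0,0,0],[0,0,0],[0,0,0]], grip=[60,60,60,60,60,60,60,60,60,60])

```text
time_s: 1.4
tool_pos: [462.0, 290.5, 256.2]
tcp_rot: [[0.425, -0.0, -0.905], [0.905, -0.0, 0.425], [-0.0, -1.0, 0.0]]
ft_force: [0.4, -0.3, -0.2]
grip_width: 0.699
```

Request:
send_rows(travel=[[-0.55,0,-0.98],[-0.55,0,-0.98],[-0.55,0,-0.98],[-0.55,0,-0.98],[0,0,0],[0,0,0],[0,0,0],[0,0,0],[0,0,0],[0,0,0]], twist=[[0,0,0],[0,0,0],[0,0,0],[0,0,0],[0,10.3,0],[0,10.3,0],[0,10.3,0],[0,10.3,0],[0,10.3,0],[0,10.3,0]], grip=[60,60,60,60,60,60,60,60,60,60])

```text
time_s: 2.65
tool_pos: [539.8, 181.8, 256.1]
tcp_rot: [[0.999, -0.0, -0.047], [0.047, -0.0, 0.999], [-0.0, -1.0, -0.0]]
ft_force: [0.1, -0.6, 0.9]
grip_width: 0.702
```

Request:
send_rows(travel=[[0,0,0],[0,0,0],[0,0,0],[0,0,0],[0,0,0],[0,0,0],[0,0,0],[0,0,0],[0,0,0],[0,0,0]], twist=[[0,10.3,0],[0,10.3,0],[0,10.3,0],[0,10.3,0],[0,10.3,0],[0,10.3,0],[0,10.3,0],[0,10.3,0],[0,10.3,0],[0,0,0]], grip=[60,60,60,60,60,60,60,60,60,60])

```text
time_s: 3.9
tool_pos: [539.9, 181.8, 256.1]
tcp_rot: [[0.007, -0.0, 1.0], [-1.0, -0.0, 0.007], [0.0, -1.0, -0.0]]
ft_force: [-0.1, 0.1, -0.8]
grip_width: 0.701
```

Run:
```python
from h import *
shot('wrist','w1')
```

```text
(no output)
```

View pics/w1.png

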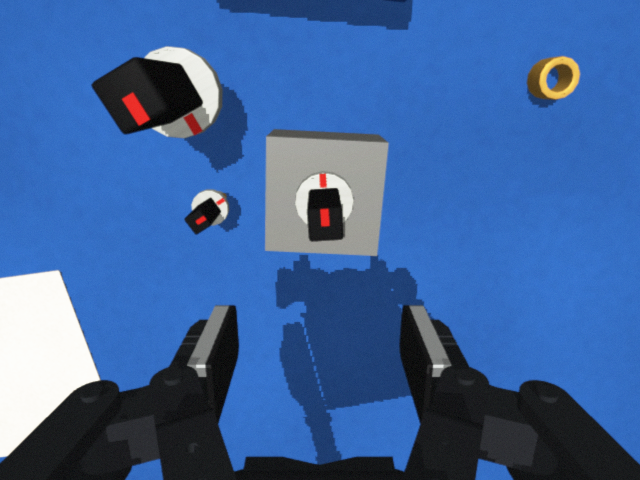

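Run:
```python
from h import *
crop('w1',255,120,400,265,5,'c5')
```

```text
(no output)
```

View pics/c5.png

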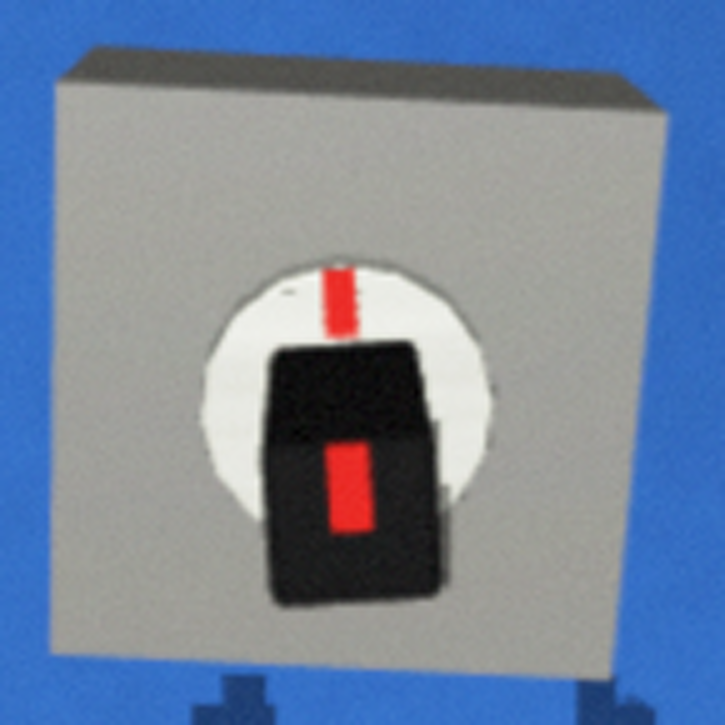

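Run:
```python
from h import *
def go(P,z,l):
    q=pts('wrist','w1',np.array(P)/5+np.array([255,120]),z); print(l,q[:,:2].tolist(), 'mean',q.mean(0)); 
    for i in range(len(q)-1): print('  ang',np.degrees(np.arctan2(*(q[i+1]-q[i])[[1,0]])))
go([(57,84),(666,112),(612,678),(50,654)],55,'stand')
go([(264,442),(436,440),(444,594),(270,605)],120,'top')
go([(351,532),(347,442)],120,'stripe')
go([(343,336),(338,268)],65,'cstripe')
go([(204,405),(492,405)],65,'collarLR')
```

```text
stand [[587.6474182735344, 220.39219740310432], [584.2471861760796, 131.191680971045], [494.6738885257238, 134.45470955752864], [498.1942120520989, 224.4425981012451]] mean [541.1907 177.6203  55.    ]
  ang -92.18299935431453
  ang 177.91371829706586
  ang 87.75973315558382
top [[552.0773104277445, 188.6913035604635], [552.4788241721753, 167.57502647731667], [532.3774470611144, 166.06273423077008], [530.7521016943756, 187.95966870959572]] mean [541.9214 177.5722 120.    ]
  ang -88.91068529711599
  ang -175.6975565169026
  ang 94.24511308916526
stripe [[540.5129361595996, 177.86630105860877], [552.1480821443723, 178.4988262145004]] mean [546.3305 178.1826 120.    ]
  ang 3.11172573234417
cstripe [[552.6864406824204, 178.35395846274562], [562.7809127011033, 179.19168875974455]] mean [557.7337 178.7728  65.    ]
  ang 4.744049241690787
collarLR [[542.0730197396837, 198.89893802560348], [542.3710604043243, 156.09097892530605]] mean [542.222 177.495  65.   ]
  ang -89.60109763098215
```

Request:
send_rows(travel=[[0.14,0,0.06],[0,0.8,0],[0,1,0],[0,1,0],[0,1,0],[0,0.9,0],[0,0.53,0],[0,0,0],[0,0,0]], twist=[[0,-2.6,0],[0,0,0],[0,0,0],[0,0,0],[0,0,0],[0,0,0],[0,0,0],[0,0,0],[0,0,0]], grip=[60,60,60,60,60,60,60,60,40])

```text
time_s: 5.08
tool_pos: [542.3, 177.7, 100.2]
tcp_rot: [[0.053, 0.001, 0.999], [-0.999, 0.0, 0.053], [-0.0, -1.0, 0.001]]
ft_force: [0.8, -0.2, -0.8]
grip_width: 0.509
```

Request:
send_rows(travel=[[0,0,0],[0,0,0],[0,0,0],[0,0,0],[0,0,0],[0,0,0],[0,0,0]], twist=[[0,0,0],[0,0,0],[0,0,0],[0,0,0],[0,0,0],[0,0,0],[0,0,0]], grip=[30,25,15,15,15,15,15])

```text
time_s: 5.95
tool_pos: [542.1, 177.7, 100.0]
tcp_rot: [[0.052, 0.001, 0.999], [-0.999, 0.0, 0.052], [-0.0, -1.0, 0.001]]
ft_force: [-0.5, -0.1, 6.9]
grip_width: 0.252
```

Run:
```python
from h import *
s,p,d=shot('wrist','w2'); print(s['ft_force'],s['grip_width']*85.4,s['tool_pos'])
```

```text
[-0.489  -0.0755  6.9477] 21.54142593560575 [542.0957 177.6875  99.9942]
```

View pics/w2.png

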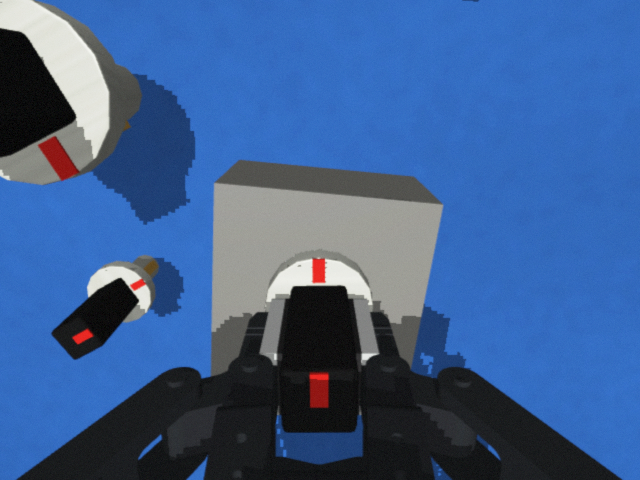

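Request:
send_rows(travel=[[0,-0.3,0],[0,-0.6,0],[0,-0.8,0],[0,-0.9,0],[0,-0.7,0],[0.4,-0.1,-0.15],[0.8,0,-0.3],[0.93,0,-0.34],[0.93,0,-0.34],[0.93,0,-0.34]], twist=[[0,0,0],[0,0,0],[0,0,0],[0,0,0],[0,0,0],[0,0,0],[0,0,0],[0,0,0],[0,0,0],[0,0,0]], grip=[15,15,15,15,15,15,15,15,15,15])

```text
time_s: 7.25
tool_pos: [502.6, 54.3, 200.6]
tcp_rot: [[0.052, -0.001, 0.999], [-0.999, -0.0, 0.052], [0.0, -1.0, -0.002]]
ft_force: [0.2, -0.6, -2.2]
grip_width: 0.251
```

Request:
send_rows(travel=[[0.93,0,-0.34],[0.93,0,-0.34],[0.93,0,-0.34],[0.93,0,-0.34],[0.93,0,-0.34],[0.93,0,-0.34],[0.93,0,-0.34],[0.93,0,-0.34],[0.93,0,-0.34],[0.7,0,-0.25]], twist=[[0,0,0],[0,0,0],[0,0,0],[0,0,0],[0,0,0],[0,0,0],[0,0,0],[0,0,0],[0,0,0],[0,0,0]], grip=[15,15,15,15,15,15,15,15,15,15])

```text
time_s: 8.5
tool_pos: [417.3, -222.1, 200.7]
tcp_rot: [[0.051, -0.001, 0.999], [-0.999, 0.001, 0.051], [-0.001, -1.0, -0.001]]
ft_force: [1.2, 0.6, -2.8]
grip_width: 0.251
```

Request:
send_rows(travel=[[0,0,0],[0,0,0]], twist=[[0,0,0],[0,0,0]], grip=[15,15])

```text
time_s: 8.75
tool_pos: [418.2, -220.6, 201.0]
tcp_rot: [[0.051, -0.001, 0.999], [-0.999, 0.001, 0.051], [-0.001, -1.0, -0.001]]
ft_force: [-0.2, 0.2, -2.4]
grip_width: 0.249
```

Run:
```python
from h import *
s,p,d=shot('wrist','w3'); print(s['ft_force'],s['grip_width']*85.4,s['tool_pos'])
shot('side','s3')
```

```text
[-0.2284  0.1846 -2.4387] 21.301991811325294 [ 418.1771 -220.6399  200.9548]
```

View pics/w3.png

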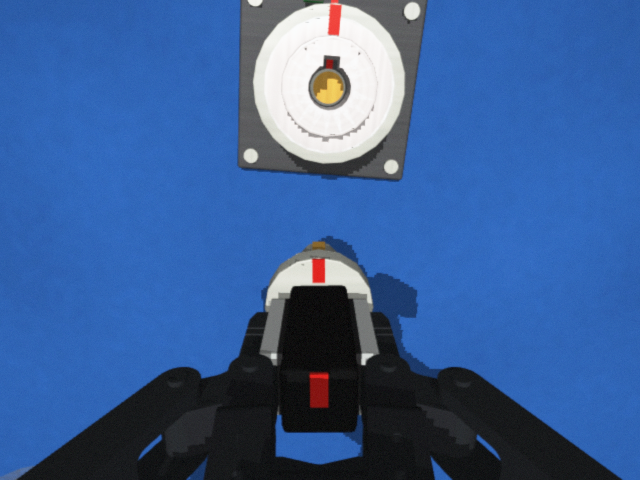

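View pics/s3.png

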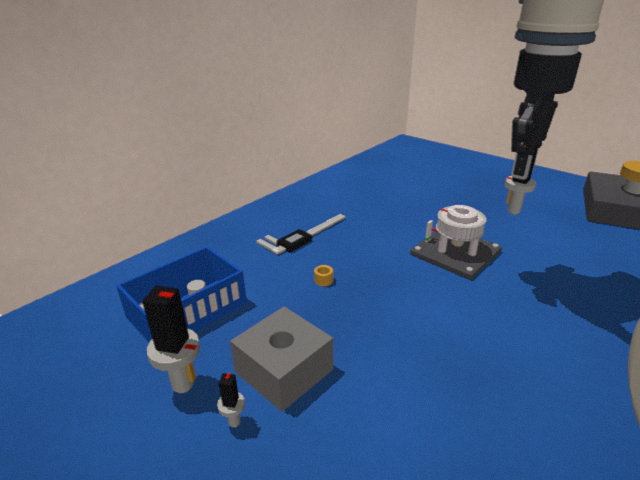

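Run:
```python
from h import *
crop('w3',235,0,435,180,4,'c6')
crop('w3',250,230,390,420,3,'c7')
crop('s3',480,80,580,230,4,'c8')
```

```text
(no output)
```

View pics/c6.png

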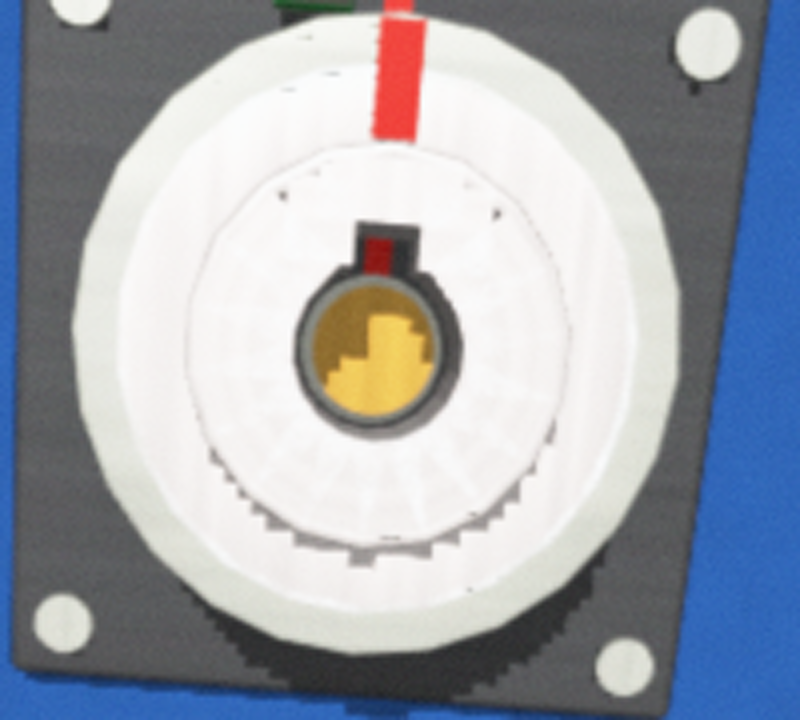

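View pics/c7.png

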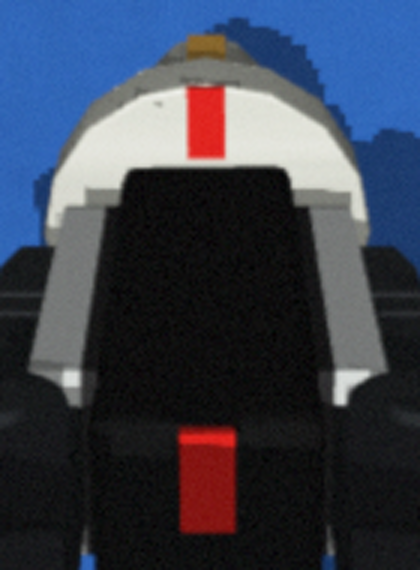

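View pics/c8.png

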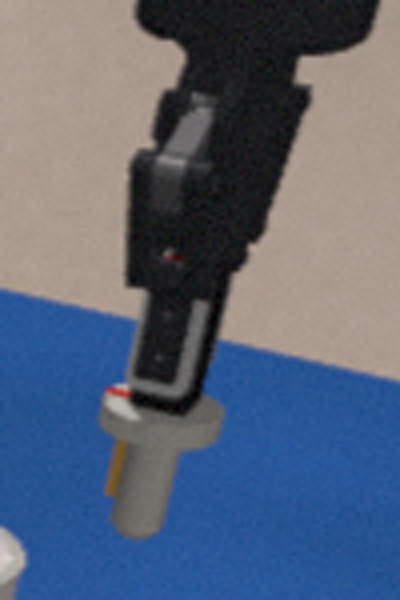

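Run:
```python
from h import *
def go(P,s,o,z,l):
    q=pts('wrist','w3',np.array(P)/s+np.array(o),z); print(l,q[:,:2].round(1).tolist(), 'mean',q.mean(0)); 
    for i in range(len(q)-1): print('  ang',np.degrees(np.arctan2(*(q[i+1]-q[i])[[1,0]])),np.linalg.norm(q[i+1]-q[i]))
o=(235,0)
go([(293,350),(463,350)],4,o,86,'boreLR'); go([(378,438),(378,268)],4,o,86,'boreTB')
go([(187,345),(570,345)],4,o,86,'hubLR'); go([(378,548),(382,142)],4,o,86,'hubTB')
go([(74,330),(680,330)],4,o,76,'flLR'); go([(375,655),(385,13)],4,o,76,'flTB')
go([(378,353),(388,224)],4,o,86,'kw'); go([(357,223),(419,227)],4,o,86,'kwtop')
go([(394,141),(403,18)],4,o,76,'stripe')
go([(80,0),(62,623),(625,667),(709,44)],4,o,13,'screws')
c=(250,230)
go([(208,158),(206,88)],3,c,200.95-35,'cstripe'); go([(208,533),(207,430)],3,c,200.95+20,'topstripe')
go([(186,158),(224,158)],3,c,200.95-35,'w'); go([(205,54)],3,c,200.95-76,'keyend')
print(load('w3')[3])
```

```text
boreLR [[500.4, -210.8], [501.5, -232.6]] mean [ 500.9497 -221.6723   86.    ]
  ang -87.06117575815286 21.814631094091247
boreTB [[490.1, -222.3], [510.8, -221.1]] mean [ 500.4262 -221.7035   86.    ]
  ang 3.40922666268337 20.690608313612746
hubLR [[500.3, -197.2], [502.8, -246.2]] mean [ 501.5591 -221.7004   86.    ]
  ang -87.06116564012203 49.102572009129034
hubTB [[476.0, -223.2], [525.3, -220.7]] mean [ 500.6632 -221.9371   86.    ]
  ang 2.8346642054550943 49.324336319168424
flLR [[501.3, -181.3], [505.5, -262.0]] mean [ 503.4076 -221.6308   76.    ]
  ang -87.06113539569282 80.8258217995345
flTB [[460.0, -223.9], [541.1, -220.4]] mean [ 500.5713 -222.1623   76.    ]
  ang 2.4862260748848612 81.2048349857498
kw [[500.6, -221.7], [516.0, -222.0]] mean [ 508.273  -221.8644   86.    ]
  ang -1.2698182191074032 15.378842499396542
kwtop [[515.9, -218.1], [515.8, -225.9]] mean [ 515.8445 -222.0433   86.    ]
  ang -90.47848416806112 7.798201975728595
stripe [[526.5, -222.5], [540.7, -222.7]] mean [ 533.5874 -222.5806   76.    ]
  ang -1.0029148405892128 14.20637362269376
screws [[550.6, -173.1], [451.8, -170.1], [449.1, -270.8], [549.5, -273.5]] mean [ 500.2699 -221.8871   13.    ]
  ang 178.29281734941725 98.83673024304152
  ang -91.53312700632559 100.69534363549268
  ang -1.5600787121240705 100.40812290442778
cstripe [[428.9, -220.1], [438.8, -219.3]] mean [ 433.8711 -219.6872  165.95  ]
  ang 4.446601606567489 9.890073627844503
topstripe [[417.1, -220.6], [428.5, -219.9]] mean [ 422.7905 -220.2724  220.95  ]
  ang 3.414179528750349 11.451843672488668
w [[428.8, -217.2], [429.0, -222.2]] mean [ 428.9208 -219.6795  165.95  ]
  ang -87.06301763508635 4.9602098564010815
keyend [[427.6, -219.7]] mean [ 427.56   -219.7114  124.95  ]
[[ 0.0511 -0.0009  0.9987]
 [-0.9987  0.0008  0.0511]
 [-0.0008 -1.     -0.0009]]
```

Request:
send_rows(travel=[[0.03,0,0.45],[0.05,0,0.8],[0.05,0,0.8],[0.04,0,0.5],[0.01,0,0.2],[0,0,0],[0,0,0]], twist=[[0,0,0],[0,0,0],[0,-2,0],[0,-3,0],[0,-2,0],[0,0,0],[0,0,0]], grip=[15,15,15,15,15,15,15])

```text
time_s: 9.72
tool_pos: [501.1, -221.0, 201.3]
tcp_rot: [[0.172, -0.0, 0.985], [-0.985, 0.0, 0.172], [-0.0, -1.0, -0.0]]
ft_force: [0.6, -0.1, -2.0]
grip_width: 0.248
```

Run:
```python
from h import *
s,p,d=shot('wrist','w4'); print(s['ft_force'],s['tool_pos'],s['tcp_rot'])
shot('side','s4'); shot('scene','sc4')
crop('s4',380,100,530,290,4,'c9'); crop('sc4',180,80,300,210,6,'c10')
```

```text
[ 0.5833 -0.1401 -1.9636] [ 501.056  -220.9631  201.3314] [[ 0.1722 -0.0004  0.9851]
 [-0.9851  0.0002  0.1722]
 [-0.0003 -1.     -0.0004]]
```

View pics/w4.png

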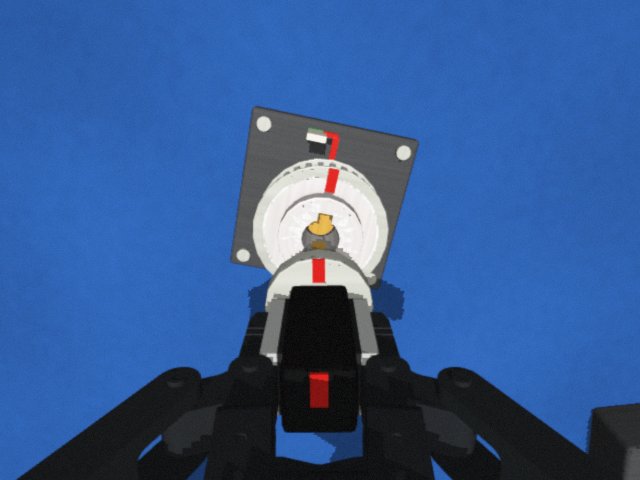

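View pics/c9.png

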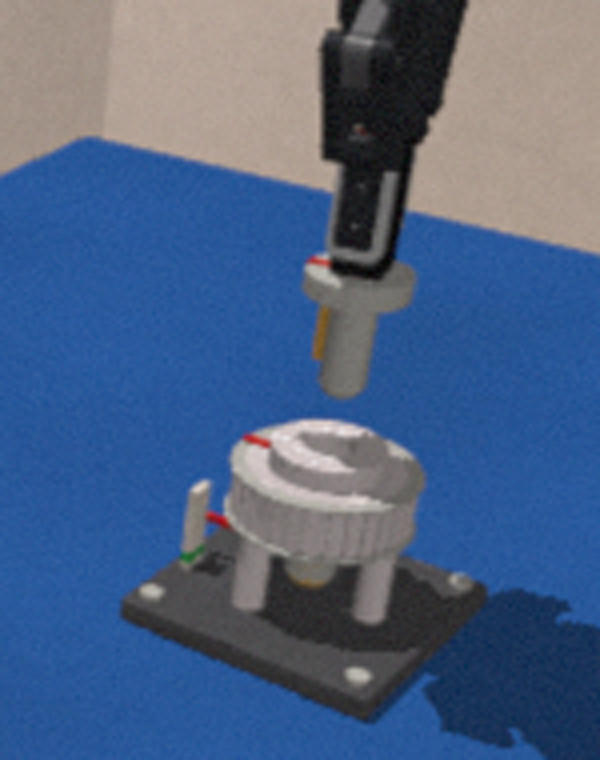

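View pics/c10.png

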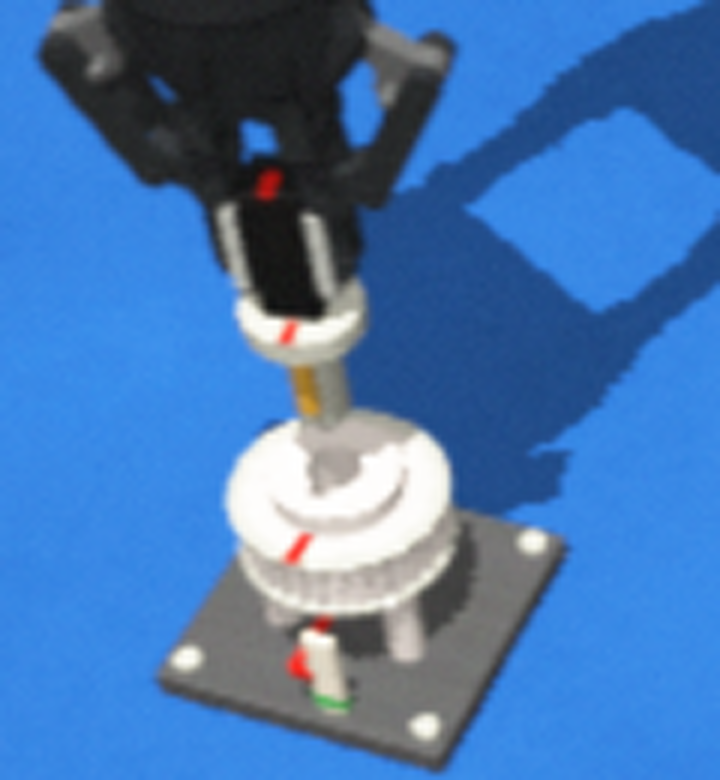

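Request:
send_rows(travel=[[0.03,0.4,-0.02],[0,0.35,0],[0,0.1,0],[0,0.1,0],[0,0.1,0],[0,0.08,0],[0,0,0],[0,0,0]], twist=[[0,0,0],[0,0,0],[0,0,0],[0,0,0],[0,0,0],[0,0,0],[0,0,0],[0,0,0]], grip=[15,15,15,15,15,15,15,15])

```text
time_s: 10.88
tool_pos: [501.1, -222.1, 167.6]
tcp_rot: [[0.173, 0.0, 0.985], [-0.985, -0.0, 0.173], [0.0, -1.0, 0.0]]
ft_force: [0.7, 0.2, -2.5]
grip_width: 0.247
```

Run:
```python
from h import *
s,p,d=shot('wrist','w5'); print(s['ft_force'],s['moment'],s['tool_pos'],s['tcp_rot'])
shot('side','s5'); shot('scene','sc5')
crop('w5',235,120,405,320,3,'a');crop('s5',420,120,510,290,4,'b'); crop('sc5',190,80,280,210,5,'c')
A=[cv2.resize(cv2.imread(f'pics/{x}.png'),None,fx=1,fy=1)[:600] for x in 'abc']
H=max(a.shape[0] for a in A); im=np.hstack([np.vstack([a,np.zeros((H-a.shape[0],a.shape[1],3),np.uint8)]) for a in A])
im=cv2.resize(im,(800,int(im.shape[0]*800/im.shape[1])));cv2.imwrite('pics/m5.png',im)
```

```text
[ 0.7447  0.2078 -2.4757] [-0.0008  0.0275 -0.0462] [ 501.0772 -222.1498  167.5838] [[ 0.1729  0.0001  0.9849]
 [-0.9849 -0.0001  0.1729]
 [ 0.0001 -1.      0.0001]]
```

View pics/m5.png

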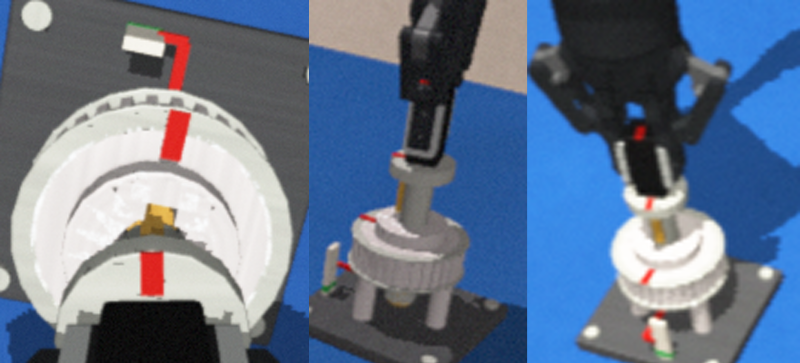

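Request:
send_rows(travel=[[0,0.05,0],[0,0.05,0],[0,0,0],[0,0,0],[0,0,0],[0,0.06,0],[0,0.06,0],[0,0.06,0],[0,0.06,0]], twist=[[0,3,0],[0,3,0],[0,3,0],[0,2.2,0],[0,0,0],[0,0,0],[0,0,0],[0,0,0],[0,0,0]], grip=[15,15,15,15,15,15,15,15,15])

```text
time_s: 12.15
tool_pos: [501.0, -222.1, 157.1]
tcp_rot: [[-0.022, -0.0, 1.0], [-1.0, 0.0, -0.022], [-0.0, -1.0, -0.0]]
ft_force: [-0.1, 0.8, -2.8]
grip_width: 0.253
```

Run:
```python
from h import *
s,p,d=shot('wrist','w6'); print(s['ft_force'],s['moment'],s['tool_pos'],s['tcp_rot'])
crop('w6',235,120,405,320,3,'a')
```

```text
[-0.1225  0.8433 -2.7881] [-0.033  0.03  -0.005] [ 501.0295 -222.1178  157.1166] [[-0.0215 -0.0001  0.9998]
 [-0.9998  0.     -0.0215]
 [-0.     -1.     -0.0001]]
```

View pics/a.png

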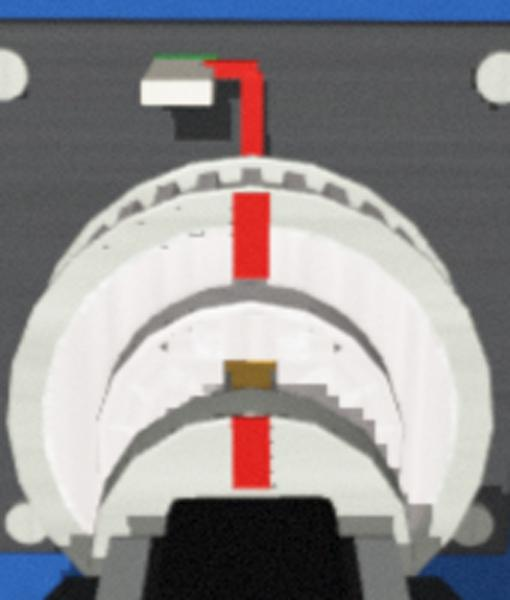

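Request:
send_rows(travel=[[0,0.1,0],[0,0.1,0],[0,0.1,0],[0,0.1,0],[0,0.1,0],[0,0.1,0],[0,0,0]], twist=[[0,0,0],[0,0,0],[0,0,0],[0,0,0],[0,0,0],[0,0,0],[0,0,0]], grip=[15,15,15,15,15,15,15])

```text
time_s: 13.08
tool_pos: [501.2, -222.1, 139.3]
tcp_rot: [[-0.022, 0.0, 1.0], [-1.0, -0.0, -0.022], [0.0, -1.0, 0.0]]
ft_force: [-1.1, 2.4, 5.3]
grip_width: 0.244
```

Request:
send_rows(travel=[[0,0.08,0],[0,0.08,0],[0,0.05,0],[0,0,0]], twist=[[0,0,0],[0,0,0],[0,0,0],[0,0,0]], grip=[15,15,15,15])

```text
time_s: 13.58
tool_pos: [501.2, -222.2, 133.4]
tcp_rot: [[-0.022, 0.001, 1.0], [-1.0, -0.0, -0.022], [0.0, -1.0, 0.001]]
ft_force: [-0.5, 0.2, 8.5]
grip_width: 0.249
```

Request:
send_rows(travel=[[0,0.05,0],[0,0.03,0],[0,0.03,0],[0,0,0]], twist=[[0,0,0],[0,0,0],[0,0,0],[0,0,0]], grip=[15,15,15,15])

```text
time_s: 14.08
tool_pos: [501.2, -222.2, 131.0]
tcp_rot: [[-0.022, 0.001, 1.0], [-1.0, -0.001, -0.022], [0.001, -1.0, 0.001]]
ft_force: [-6.3, 4.5, 25.2]
grip_width: 0.253
```

Run:
```python
from h import *
s,p,d=shot('wrist','w7'); print(s['ft_force'],s['moment'],s['tool_pos'],s['tcp_rot'])
shot('side','s7'); shot('scene','sc7')
crop('w7',235,120,405,320,3,'a');crop('s7',410,180,510,280,6,'b'); crop('sc7',190,100,290,210,6,'c')
A=[cv2.imread(f'pics/{x}.png')[:600] for x in 'abc']
H=max(a.shape[0] for a in A); im=np.hstack([np.vstack([a,np.zeros((H-a.shape[0],a.shape[1],3),np.uint8)]) for a in A[:2]])
im=cv2.resize(im,(800,int(im.shape[0]*800/im.shape[1])));cv2.imwrite('pics/m7.png',im)
```

```text
[-6.2842  4.5466 25.2493] [0.7172 1.1597 0.0213] [ 501.2355 -222.1784  130.9519] [[-0.0215  0.001   0.9998]
 [-0.9998 -0.0006 -0.0215]
 [ 0.0006 -1.      0.001 ]]
```

View pics/m7.png

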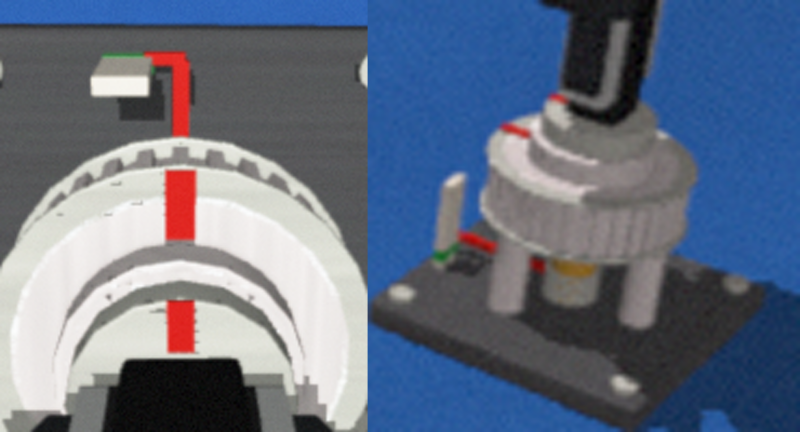

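View pics/c.png

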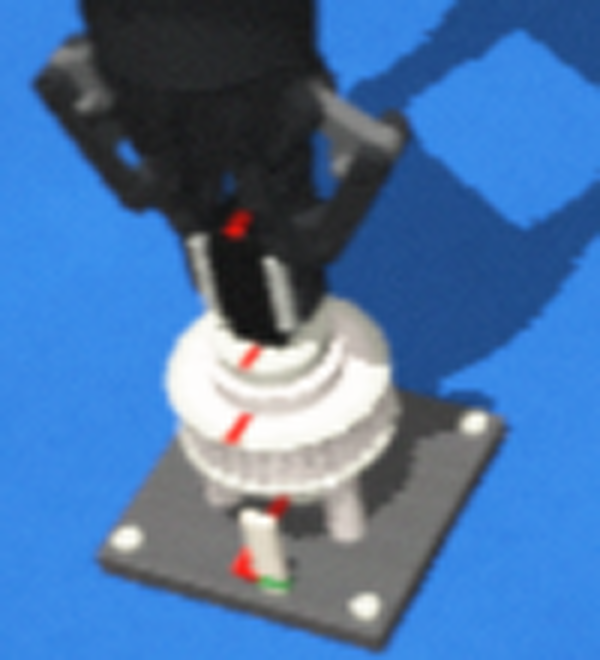

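Request:
send_rows(travel=[[-0.02,0,-0.025],[0,0,0],[0,0,0]], twist=[[0,0,0],[0,0,0],[0,0,0]], grip=[15,15,15])

```text
time_s: 14.6
tool_pos: [501.1, -222.0, 130.9]
tcp_rot: [[-0.022, 0.002, 1.0], [-1.0, -0.001, -0.022], [0.001, -1.0, 0.002]]
ft_force: [-2.9, 1.5, 20.7]
grip_width: 0.248
```

Request:
send_rows(travel=[[0,0.02,0],[0,0,0],[0,0,0]], twist=[[0,0,0],[0,0,0],[0,0,0]], grip=[15,15,15])

```text
time_s: 14.98
tool_pos: [501.1, -222.1, 130.9]
tcp_rot: [[-0.022, 0.003, 1.0], [-1.0, -0.002, -0.022], [0.002, -1.0, 0.003]]
ft_force: [-5.6, 2.6, 32.3]
grip_width: 0.248
```

Request:
send_rows(travel=[[0,0,0],[0,0,0],[0,0,0],[0,0,0],[0,0,0],[0,0,0],[0,0,0],[0,0,0]], twist=[[0,0,0],[0,0,0],[0,0,0],[0,0,0],[0,0,0],[0,0,0],[0,0,0],[0,0,0]], grip=[15,15,15,15,15,15,15,15])

```text
time_s: 15.98
tool_pos: [501.1, -222.1, 130.9]
tcp_rot: [[-0.022, 0.003, 1.0], [-1.0, -0.002, -0.022], [0.002, -1.0, 0.003]]
ft_force: [-5.8, 2.9, 31.9]
grip_width: 0.247
```

Run:
```python
from h import *
s,p,d=shot('side','s8'); print(s['ft_force'],s['moment'],s['tool_pos'])
crop('s8',415,195,495,265,9,'d8')
```

```text
[-5.7766  2.8848 31.9222] [0.4102 1.1177 0.0159] [ 501.1142 -222.0687  130.9172]
```

View pics/d8.png

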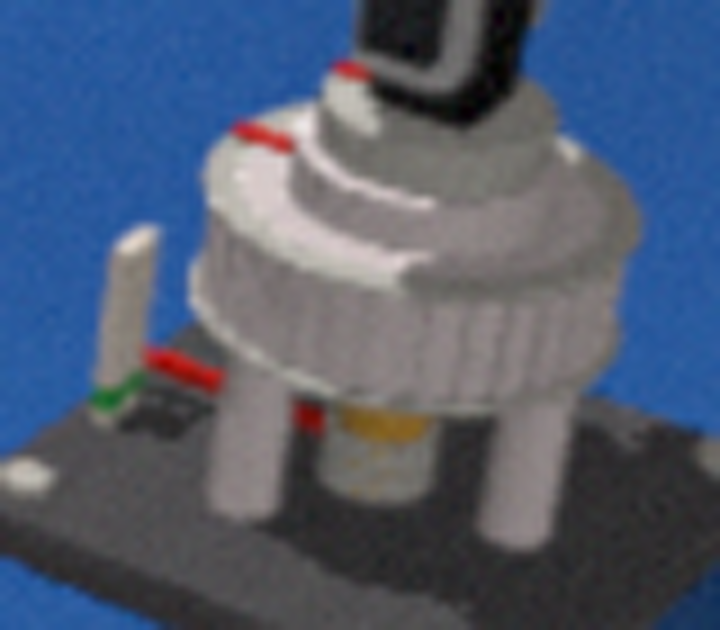

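The side crop shows no gap between the collar and hub at about (440,195). The pointer tip at (148,358) is down at the green band, and the push has held steady for 1 s.

```bash
python3 -c "
from h import *
print(bot.finish_job()); s=get_state(); print(s['time_s'],s['ft_force'],s['tool_pos'])"
```

```text
the job is handed in; nothing more can be done
None
the job is handed in; nothing more can be done
```

I took the middle-sized gauge out of the stand and entered its pilot in the bore with the key about 11° off. I then turned it back until the key lined up and slipped into the keyway, and pushed on until the collar seated on the hub. I handed the job in at about 16 s, still gripping the gauge and pushing down.

**Last checks, all agreeing that it is fully home:**
- **Travel:** the tool went about 12 mm down from the estimated point where the shaft met the plunger, ending with the collar at about 86 mm, the hub face height.
- **Force:** a further 0.6 mm of commanded push moved nothing and raised the push to about 32 N, well above the 14 N spring. It then held steady for 1 s.
- **Pictures:** no gap shows at the collar, the red stripes line up, and the pointer is down at the green band.

**Not perfect:** about 6 N of sideways force remained on the tool. I shifted it slightly to relieve this, and the force dropped but came back with the final push. I never touched the basket, caliper or bushing, but I took no last picture of them.

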